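# Index a marking-jig carriage to its next hole and hold the pin home

## Task

On the marking jig, throw the red-ball lock lever over from the red notch into the white notch and leave it there. Then take the yellow plunger knob, pull it up until its pin is out of the rail, and slide the blue carriage to the next hole on the side of the blue flag. Let the pin into that hole, push the knob fully down and finish while still holding it firmly pressed down there with the gripper; leave all the loose items around undisturbed.

Things in the scene. Friction and masses are not known exactly. Their poses are not given: they have to be found in the camera images.
- jig: Jig fixed to the bench: grey base plate 235 x 350 x 12 mm (jig x = -105 to +130) and an aluminium rail 40 mm wide, 270 mm long, top 50 mm above the bench, along the jig's y. Origin on the bench below the rail's middle hole; z up, y along the rail, x across it towards the lock lever. The rail's top has three round pin holes on its centre line, at y = -70, 0 and +70 mm.
- carriage (a joint): Position in m of the blue carriage along the rail (jig's +y): 0 = at the middle hole, where it starts (within 1 mm); +0.070 and -0.070 = at the end holes; stops at +-0.085. The pin has 1.5 mm play in a hole. Once the lock lever is off and the pin is up, it slides against about 3 N of friction and stays where left.
- carriage_top (a point): Centre of the blue carriage's flat top, 56 x 56 mm, 65 mm above the bench, below the yellow knob. A boss of 18 mm diameter on it rises to 74 mm. A small white V rest stands on its -x side, out to 72 mm from the centre line and below 75 mm above the bench.
- plunger (a joint): Height in m of the index pin with its yellow knob, which rides on the carriage: 0 = fully home, 12 mm deep in the rail; upper stop 0.020. A spring (1000 N/m) makes it rest near 0.004: pushing it home takes about 4 N and it stays home only while pushed. It must be pulled above 0.012 to clear the rail (about 11 N at 0.015). Let go between holes it rests on the rail's top.
- knob (a point): Centre of the yellow plunger knob's grip, an upright cylinder of 26 mm diameter and 36 mm height on the carriage's centre line. With the plunger at 0 this point lies 98 mm above the bench and the knob's top 116 mm, its underside 80 mm. It moves with the carriage and the plunger; its axes are the jig's.
- lock_lever (a joint): Angle in rad of the lock lever about an axle along the jig's +y: 0 = red notch (locked: a tooth between two lugs stops the carriage), 1.0 = white notch (free). A sprung ball snaps into each notch; passing takes up to about 5 N at the red ball. At angle q the red ball lies 110 mm from the pivot, leaning q - 0.35 from vertical towards the jig's +x, away from the rail. It can be thrown too far, up to 1.5.
- lever_ball (a point): Centre of the red ball, 26 mm diameter, at the end of the lock lever's 10 mm rod; about 158 mm above the bench in the red notch, about 143 mm in the white.
- lever_pivot (a point): The lock lever's pivot, on the jig at x = 85, y = 0, z = 55 mm; axes as the jig's.
- flag_blue_top (a point): Top of the blue flag (30 mm wide, 28 mm high), standing at the jig's -x edge beside the end hole that is wanted (its y in the jig's frame is +70 or -70 mm).
- flag_grey_top (a point): Top of the equal grey flag beside the other end hole.
- brass_tag: a bystander; leave it alone. Brass tag 24 x 45 x 4 mm on the jig's base between the flags, origin at its underside's centre.
- spare_collar: a bystander; leave it alone. Steel collar 36 mm diameter, 16 mm high, on the jig's base plate beyond the rail, origin at its underside's centre.
- screwdriver: a bystander; leave it alone. Stubby screwdriver 110 mm long lying on the jig's base plate beyond the rail, along the rail; origin near the middle of its underside.
- wood_rule: a bystander; leave it alone. Dark wooden rule 220 x 34 x 6 mm on the bench to the right.
- putty_jar: a bystander; leave it alone. Jar 60 mm diameter, 60 mm high, on the bench to the left.
- blank_stack: a bystander; leave it alone. Stack of aluminium blanks 90 x 60 x 30 mm on the bench to the left.
- dust_brush: a bystander; leave it alone. Brush lying on the bench beyond the jig.
- cleaner: a bystander; leave it alone. Bottle 54 mm diameter, 150 mm high, on the bench at the far right.

How it is judged:
On the way, in this order (a step that is already met when the one before it is completed fails the run):
1. the lock lever is in the white notch (value of joint lock_lever between 0.9 and 1.1 rad), for 0.2 s.
2. the plunger is pulled clear of the rail while the carriage is still at the middle hole (all of step 1 and value of joint plunger above 0.012 m and value of joint carriage between -0.01 and 0.01 m), for 0.05 s.
3. the pin has entered the hole on the blue flag's side (((y of flag_blue_top in the frame of jig above 0 m and value of joint carriage between 0.067 and 0.073 m) or (y of flag_blue_top in the frame of jig below 0 m and value of joint carriage between -0.073 and -0.067 m)) and value of joint plunger below 0.008 m), for 0.1 s.
At the end, for the whole second after the job is handed in: The carriage stands within 3 mm of the end hole on the blue flag's side; the pin is held within 2 mm of fully home by the gripper's fingers, which press on the plunger with more than 2 N; the lock lever is in the white notch (within 0.1 rad) (all of step 1 and ((y of flag_blue_top in the frame of jig above 0 m and value of joint carriage between 0.067 and 0.073 m) or (y of flag_blue_top in the frame of jig below 0 m and value of joint carriage between -0.073 and -0.067 m)) and value of joint plunger below 0.002 m and contact force between the fingers and plunger above 2 N); the arm keeps its last pose, push and grip.
It fails at once if a loose item is displaced by more than 15 mm (distance of any of brass_tag, spare_collar, screwdriver, wood_rule, putty_jar, blank_stack, dust_brush, cleaner from where it was at the start of the episode above 0.015 m).
It also fails if it takes over 45 s, if anything falls off the work surface, if the arm or the gripper's body presses on something with over 40 N, if the wrist force passes 120 N, or if a joint passes its speed limit or range.

## Robot

A 7-joint arm with a two-finger parallel gripper is mounted at the origin on the work surface. World frame = base frame: x ahead of the robot, y to its left, z up, the work surface at z = 0. Lengths are in m, angles in rad, forces in N, time in s.
With the tool pointing down it reaches from about 0.425 to 0.95 m from the base axis. Payload 16.7 kg.
Tool frame: the origin (TCP) lies midway between the tips of the shut fingers; the grasp point (between the pads) lies 19 mm behind it; z points along the fingers, y is the direction in which the jaws open and shut (so a half turn about z gives the same grasp; the last joint's range is limited). The gripper opens to 94 mm and grips with 3 to 60 N. Pads are 16 mm wide; open, the fingers measure 119 mm over their backs; the gripper's body (75 mm by 177 mm) begins 78 mm behind the grasp point.
Start: joints at [0.956, 0.426, 0.074, 1.606, -0.034, 1.111, -0.067], TCP at [0.303, -0.603, 0.179] pointing down, gripper open.
Joint ranges: [-2.85, 2.85], [-0.5, 2.14], [-1.23, 1.37], [0.21, 2.46], [-1.02, 4.16], [0.16, 2.05], [-2.73, 2.73]. Speed limits (rad/s): [1.89, 1.89, 2.39, 2.39, 3.01, 3.01, 3.01].

## Interface

Orientations are given as [roll, pitch, yaw] about the fixed x, y, z axes, in that order (R = Rz(yaw) Ry(pitch) Rx(roll)).
In Python, from bench import manip, command_gripper, grab_frame, camera_model, workorder, nets gives the robot as it stands. Calls block until the motion is done:
- manip.goto(position, orientation): joint-space move of the TCP to a pose.
- manip.move_straight(position, attitude=None, rate=0.15): straight line of the TCP; attitude=None keeps the orientation; rate is the mean speed in m/s.
- manip.move_j(angles): joint-space move.
- command_gripper(opening): finger opening in m; the grip force is fixed at half the most; returns when the fingers have stopped.
- manip.dwell(seconds).
- manip.solve_ik(position, orientation): joint angles nearest the present ones, or None.
- manip.state(): the state.
- grab_frame(name): name is "side" or "top" or "wrist"; returns the picture (420x560x3 uint8, red, green, blue); there is no depth.
- camera_model(name): a dict with "fovy" (degrees; the focal length in pixels is half the picture's height over the tangent of half this angle, whatever the lens; pixels are square), "cx", "cy" (the principal point, pixels), "origin" and "orientation" of the camera in the world. Camera axes: x right, y down, z forward; pixel columns grow to the right and rows downward; lengths in m; the calibration is good to about 2 mm. A picture is of the moment at which its call begins: read the wrist's pose just before it. camera_model takes no time and is no camera call; for the wrist camera it gives the pose at the moment of the call.
A pose or a line that the arm cannot do raises manip.PlanningError and nothing moves.
- workorder.job_done(): hands the job in, once; it reports no verdict.
Trained networks look in the newest picture that a camera, given by its name, has taken for a name from the list of things; names that differ only in an ending like _2 or _b are one class to them, and where a whole thing is asked for, a point or a joint stands for the part that bears it (a point fixed in the world has none). Each returns a list of dicts, best first, with "score" (0 to 1); they miss things now and then, are a little off and sometimes report something else, mostly with a low value. They report only what shows in the picture. A call takes as long as a camera call.
- nets.masks_of(camera, name): "region" (420x560 bool, what is visible of it).
- nets.place_of(camera, name): "location" ([x, y, z] in m, in the coordinates of the camera as it stood for that picture, good to about 4 mm: a listed point, or the origin of a listed thing).
The state is a dict: "clock": time; "joints": joint angles; "joint_vel": joint speeds; "tau": joint torques, N m; "eef_pos": TCP position; "tcp_rot": TCP orientation; "force": force on the tool from outside, world axes, zero at the start; "ft_torque": the same for the moment, N m; "gripper_width": finger opening in m.
Only numpy, scipy, OpenCV 4.12 (cv2) and the standard library are available. Lean on these libraries where they do the work, as an engineer would, in place of code of your own. Each camera call takes 0.05 s, during which the arm holds its last target. There are 200 camera calls.

## Working session

There is one attempt and no reset: what is moved stays moved. The work goes in short steps, each a Python script; the robot and the scene stay as the last script left them, time stands still between calls to the robot, and variables do not carry over. Pictures are saved under pics/ and viewed, about 8 in all and at most 12, crops included, and the job is handed in when it is done.

```bash
ls; mkdir -p pics
cat > h.py <<'E'
import numpy as np, cv2
from bench import manip, command_gripper, grab_frame, camera_model, workorder, nets
from scipy.spatial.transform import Rotation as R
def Rm(o):
    o=np.array(o,float)
    return o if o.shape==(3,3) else (R.from_quat(o).as_matrix() if o.size==4 else R.from_euler('xyz',o).as_matrix())
def save(c,fn):
    im=grab_frame(c); cv2.imwrite('pics/'+fn,im[:,:,::-1]); return im
def place(c,n,k=1):
    m=camera_model(c); r=nets.place_of(c,n)
    return [(np.round(Rm(m['orientation'])@np.array(d['location'])+m['origin'],4),round(d['score'],2)) for d in r[:k]]
E
python3 - <<'E'
from h import *
print(manip.state()); 
for c in('top','side'):
    print(c,camera_model(c)); save(c,c+'0.png')
    for n in('jig','carriage_top','knob','lever_ball','lever_pivot','flag_blue_top','flag_grey_top'): print(n,place(c,n,2))
print(manip.state()['clock'])
a=cv2.imread('pics/top0.png')
E
```

```text
pics
{'clock': 0.0, 'joints': array([ 0.95549848,  0.42674188,  0.0738232 ,  1.60663582, -0.03407876,
        1.11078993, -0.0671121 ]), 'joint_vel': array([-0.00016895, -0.00100796,  0.00022962,  0.00073038,  0.00025493,
        0.0001756 , -0.0001351 ]), 'tau': array([-2.36395623e-03, -9.35837245e+01,  3.66518721e+00, -4.54201555e+01,
       -4.89213166e-02,  1.99875666e-02,  8.06138610e-05]), 'eef_pos': array([ 0.30292424, -0.60266153,  0.17845552]), 'tcp_rot': array([-3.14028038e+00,  1.06037102e-04,  4.65787932e-01]), 'force': array([-0.6665699 ,  0.40835876, -0.9338388 ]), 'ft_torque': array([ 0.03495109, -0.06037194, -0.02951495]), 'gripper_width': 0.09414731554960792}
top {'fovy': 49.688868003988496, 'cx': 280.5737248478853, 'cy': 209.9048260854525, 'origin': array([ 2.70876924e-01, -3.14861049e-04,  1.34191253e+00]), 'orientation': array([-2.93044485,  0.00636142, -1.69905943])}
jig [(array([ 0.5102,  0.0033, -0.0021]), 0.64)]
carriage_top [(array([0.5135, 0.0079, 0.0656]), 0.57)]
knob [(array([0.5145, 0.0054, 0.1008]), 0.6)]
lever_ball [(array([0.555 , 0.0074, 0.1597]), 0.5
[... 191 characters left out ...]
0094, 0.1587]), 0.61)]
side {'fovy': 50.081322353885575, 'cx': 282.9272290447193, 'cy': 214.83640846618277, 'origin': array([0.4105366 , 1.00378018, 0.8299339 ]), 'orientation': array([-2.16847911,  0.01849847, -3.00779633])}
jig [(array([ 5.131e-01,  3.400e-03, -1.000e-04]), 0.76), (array([ 0.4   , -0.4641, -0.0031]), 0.31)]
carriage_top [(array([0.5106, 0.0064, 0.0666]), 0.65)]
knob [(array([0.5158, 0.0035, 0.1011]), 0.5)]
lever_ball [(array([0.5555, 0.0095, 0.1596]), 0.62)]
lever_pivot []
flag_blue_top [(array([0.599 , 0.0085, 0.0539]), 0.51), (array([ 0.4308, -0.0727,  0.0373]), 0.43)]
flag_grey_top [(array([ 0.4257, -0.0126,  0.0122]), 0.69), (array([0.4214, 0.0697, 0.0401]), 0.54)]
0.8
```

View pics/top0.png

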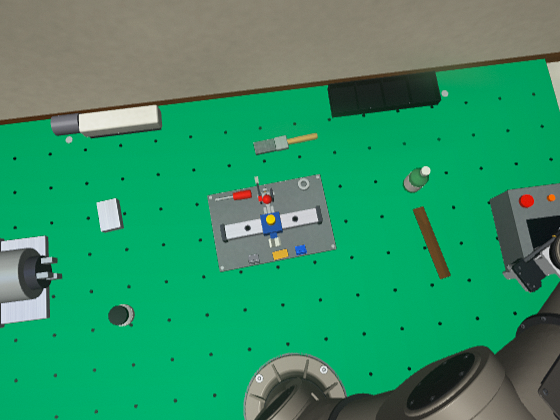

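View pics/side0.png

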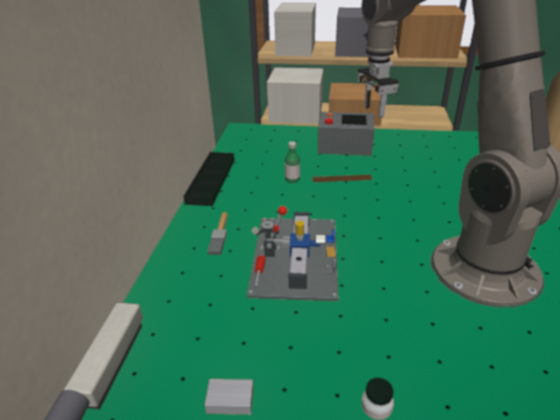

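The blue flag (top view, px 300,250) is on the jig's −y side and the grey one (253,258) is at +y. The lever ball (265,198) leans towards the rail, so it is in the red notch. Next I'll take a closer wrist view above the jig.

Run:
```python
from h import *
p=manip.state()['eef_pos']
manip.move_straight([p[0],p[1],0.34],rate=0.25)
manip.goto([0.50,0.0,0.36],[np.pi,0,0.04])
s=manip.state();print(s['clock'],s['eef_pos'],s['tcp_rot']); print(camera_model('wrist'))
save('wrist','w0.png')
for n in('jig','carriage_top','knob','lever_ball','lever_pivot','flag_blue_top','flag_grey_top'): print(n,place('wrist',n,2))
```

```text
3.8583 [ 0.50012032 -0.0007828   0.35984083] [-3.14155688e+00  2.66757081e-04  3.89971749e-02]
{'fovy': 58.60206176552642, 'cx': 277.4728519723519, 'cy': 209.45366194750827, 'origin': array([0.58203372, 0.00197018, 0.56568448]), 'orientation': array([ 2.85644160e+00,  6.69639903e-04, -1.53113079e+00])}
jig [(array([ 5.13e-01,  6.10e-03, -2.00e-04]), 0.79), (array([ 0.4261, -0.0694,  0.0364]), 0.73)]
carriage_top [(array([0.5142, 0.004 , 0.0648]), 0.59), (array([0.6013, 0.0078, 0.0572]), 0.39)]
knob [(array([0.5129, 0.0014, 0.1008]), 0.68)]
lever_ball [(array([0.558 , 0.0036, 0.1574]), 0.66), (array([ 0.4254, -0.0734,  0.0379]), 0.18)]
lever_pivot [(array([0.6001, 0.0041, 0.0566]), 0.72)]
flag_blue_top [(array([ 0.4314, -0.069 ,  0.0379]), 0.79)]
flag_grey_top [(array([0.4171, 0.0638, 0.0436]), 0.88)]
```

View pics/w0.png

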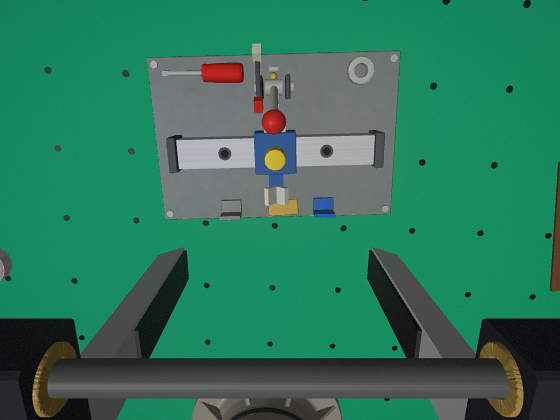

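The view is clear: ball (274,122), knob (275,159), holes (225,153) and (327,151), blue flag (324,206) on the −y side. I'll intersect those pixel rays with the known heights.

Run:
```python
from h import *
m=camera_model('wrist'); f=210/np.tan(np.radians(m['fovy']/2)); Rc=Rm(m['orientation'])
def ray(u,v,z):
    d=Rc@[(u-m['cx'])/f,(v-m['cy'])/f,1]; o=np.array(m['origin']); return np.round(o+d*(z-o[2])/d[2],4)
im=cv2.imread('pics/w0.png'); h=cv2.cvtColor(im,cv2.COLOR_BGR2HSV)
def cen(mask,box):
    k=np.zeros_like(mask);x0,y0,x1,y1=box;k[y0:y1,x0:x1]=mask[y0:y1,x0:x1]
    y,x=np.nonzero(k);return (x.min()+x.max())/2,(y.min()+y.max())/2,len(x),x.max()-x.min()
red=cv2.inRange(h,(0,150,60),(8,255,255)); u=cen(red,(255,106,295,138)); print('ball',u,ray(*u[:2],.158))
yel=cv2.inRange(h,(20,150,80),(35,255,255)); u=cen(yel,(258,140,292,176)); print('knob',u,ray(*u[:2],.118))
g=im.max(2)<70
a=[]
for b in((215,144,235,163),(317,142,337,161)):
    u=cen((g*255).astype('uint8'),b);a.append(ray(*u[:2],.05));print('hole',u,a[-1])
d=a[0]-a[1];print(np.linalg.norm(d),'yaw',np.arctan2(-d[0],d[1]),(a[0]+a[1])/2)
```

```text
ball (np.float64(270.0), np.float64(119.5), 505, np.int64(30)) [0.5616 0.0101 0.158 ]
knob (np.float64(275.0), np.float64(158.0), 384, np.int64(20)) [0.5149 0.0033 0.118 ]
hole (np.float64(224.5), np.float64(153.0), 54, np.int64(7)) [0.5088 0.073  0.05  ]
hole (np.float64(326.0), np.float64(150.0), 62, np.int64(8)) [ 0.5186 -0.0662  0.05  ]
0.1395445448593387 yaw 0.07028632759298276 [0.5137 0.0034 0.05  ]
```

```bash
cat >> h.py <<'E'
O=np.array([0.5137,0.0034,0]); Y=0.065; AT=[np.pi,0,Y]
def W(x,y,z): return R.from_euler('z',Y).apply([x,y,z])+O
def ball(q): return W(.085+.11*np.sin(q-.35),0,.055+.11*np.cos(q-.35)-.019)
def st(t):
    s=manip.state(); print(t,round(s['clock'],2),np.round(s['eef_pos'],4),'F',np.round(s['force'],1),'w',round(s['gripper_width'],4))
E
python3 - <<'E'
from h import *
b=ball(0)
manip.goto(b+[0,0,.06],AT); manip.move_straight(b,rate=.12); st('at')
command_gripper(0.0); st('grip')
for q in(.25,.5,.75,1.0):
    manip.move_straight(ball(q),rate=.12); st(q)
command_gripper(.06); st('open')
manip.move_straight(ball(1)+[0,0,.07],rate=.15)
save('wrist','w1.png')
for n in ('lever_ball','lever_pivot','knob'): print(n,place('wrist',n,2))
save('top','t1.png');print(place('top','lever_ball'),ball(1)+[0,0,.019]); st('end')
E
```

```text
at 5.63 [0.5614 0.0065 0.1404] F [-0.6 -0.9  0.6] w 0.0939
grip 6.95 [0.5611 0.006  0.1403] F [-5.2 -3.1 16. ] w 0.014
0.25 7.33 [0.5915 0.0087 0.1496] F [-3.4  0.3 41.2] w 0.0004
0.5 7.7 [0.62   0.0108 0.1492] F [ 4.9  1.6 36.7] w 0.0006
0.75 8.07 [0.6479 0.0126 0.1423] F [14.   0.1 32.5] w 0.0004
1.0 8.45 [0.6732 0.0142 0.1289] F [22.1  0.  28.9] w 0.0004
open 9.47 [0.6649 0.0133 0.1235] F [0.1 0.  0.3] w 0.0603
lever_ball [(array([0.6616, 0.0114, 0.1468]), 0.92)]
lever_pivot [(array([0.5972, 0.0088, 0.0585]), 0.64)]
knob [(array([0.5117, 0.0021, 0.1032]), 0.98)]
[] [0.66495042 0.01324515 0.14256922]
end 10.39 [0.6647 0.0133 0.1928] F [-0.2  0.6  0.6] w 0.0602
```

View pics/w1.png

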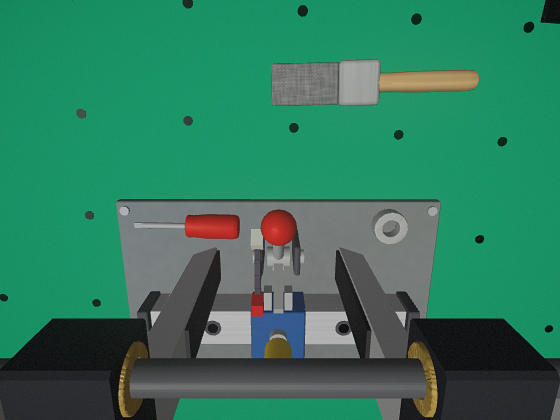

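Run:
```python
from h import *
m=camera_model('wrist'); f=210/np.tan(np.radians(m['fovy']/2)); o=np.array(m['origin'])
h=cv2.cvtColor(cv2.imread('pics/w1.png'),cv2.COLOR_BGR2HSV)
k=cv2.inRange(h,(0,150,60),(8,255,255)); k[:,:255]=0; k[260:]=0
y,x=np.nonzero(k); u,v=(x.min()+x.max())/2,(y.min()+y.max())/2
d=Rm(m['orientation'])@[(u-m['cx'])/f,(v-m['cy'])/f,1]
# intersect ball's arc with ray
qs=np.linspace(0,1.5,301); C=np.array([ball(q)+[0,0,.019] for q in qs]); dn=d/np.linalg.norm(d)
e=np.linalg.norm(np.cross(C-o,dn),axis=1); print(u,v,'q',qs[e.argmin()],e.min())
if abs(qs[e.argmin()]-1)>.12: raise SystemExit
p=W(0,0,.083)
manip.goto(p+[0,0,.09],AT); manip.move_straight(p,rate=.12); st('at')
command_gripper(0.0); st('grip')
manip.move_straight(p+[0,0,.0135],rate=.05); st('up'); manip.dwell(.15); st('up')
save('side','s2.png'); print(place('side','knob'),place('side','lever_ball'))
a=cv2.imread('pics/s2.png')[190:270,240:350]; cv2.imwrite('pics/s2c.png',cv2.resize(a,None,fx=6,fy=6,interpolation=cv2.INTER_CUBIC))
```

```text
278.5 227.5 q 0.935 0.0010483515486817041
at 11.95 [0.5142 0.0036 0.0835] F [ 0.8 -0.5  0.6] w 0.0599
grip 12.59 [0.5138 0.0033 0.0831] F [ 0.5 -1.   0.5] w 0.0251
up 13.01 [0.5136 0.0033 0.0964] F [  3.3  -1.2 -12.9] w 0.0251
up 13.16 [0.5136 0.0033 0.0962] F [  3.8  -2.2 -13. ] w 0.025
[(array([0.513 , 0.0015, 0.1137]), 0.62)] [(array([0.6585, 0.015 , 0.148 ]), 0.54)]
```

View pics/s2c.png

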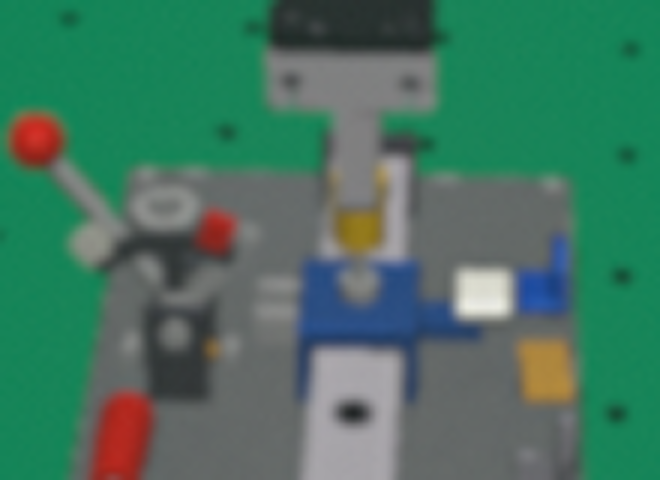

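The knob is lifted: 13 N down corresponds to a plunger height of about 0.016, and the boss is visible below it. My lever estimates read about 0.94, so before moving on I'll check for bias with the same method on the earlier picture, where q was 0.

Run:
```python
from h import *
qs=np.linspace(-.3,1.5,721); C=np.array([ball(q)+[0,0,.019] for q in qs])
def est(fn,m,box):
    f=210/np.tan(np.radians(m['fovy']/2)); o=np.array(m['origin'])
    im=cv2.imread('pics/'+fn);h=cv2.cvtColor(im,cv2.COLOR_BGR2HSV); k=cv2.inRange(h,(0,130,50),(8,255,255))|cv2.inRange(h,(172,130,50),(180,255,255))
    x0,y0,x1,y1=box; z=np.zeros_like(k); z[y0:y1,x0:x1]=k[y0:y1,x0:x1]
    n,l,s,c=cv2.connectedComponentsWithStats(z); i=1+s[1:,4].argmax(); u,v=s[i,0]+(s[i,2]-1)/2,s[i,1]+(s[i,3]-1)/2
    d=Rm(m['orientation'])@[(u-m['cx'])/f,(v-m['cy'])/f,1]; d/=np.linalg.norm(d)
    e=np.linalg.norm(np.cross(C-o,d),axis=1); print(fn,s[i],u,v,'q',qs[e.argmin()],e.min())
w={'fovy': 58.60206176552642, 'cx': 277.4728519723519, 'cy': 209.45366194750827, 'origin': [0.58203372, 0.00197018, 0.56568448], 'orientation': [ 2.85644160e+00,  6.69639903e-04, -1.53113079e+00]}
est('w0.png',w,(258,106,290,138))
s=camera_model('side')
est('side0.png',s,(274,204,292,218)); est('s2.png',s,(236,204,256,222))
t=camera_model('top')
est('top0.png',t,(255,188,278,208)); est('t1.png',t,(245,165,285,205))
```

```text
w0.png [262 110  24  24 465] 273.5 121.5 q -0.012499999999999956 0.0008129183951443933
side0.png [278 206   9   9  53] 282.0 210.0 q -0.007500000000000007 0.001161288086823828
s2.png [242 209   8   8  50] 245.5 212.5 q 0.9324999999999999 0.0015350471806863833
top0.png [258 195  14   9  87] 264.5 199.0 q -0.014999999999999958 0.007296492640902568
t1.png [245 190   7   9  52] 248.0 194.0 q 0.18 0.04812907800525689
```

Bias at q=0 is only about −0.01, and two cameras put the lever at about 0.94–0.95. The net offsets suggest 0.96–1.0. It is inside the white notch band and at rest, so I'll slide now, watching the force.

Run:
```python
from h import *
manip.move_straight(W(0,-.035,.0965),rate=.08); st('mid')
manip.move_straight(W(0,-.07,.0965),rate=.08); st('end')
for z in(.092,.089,.086,.083):
    manip.move_straight(W(0,-.07,z),rate=.03); st(z)
    if manip.state()['force'][2]>8: print('blocked'); break
save('side','s3.png'); print(place('side','knob'),place('side','carriage_top'),W(0,-.07,.102))
a=cv2.imread('pics/s3.png')[170:260,230:350]; cv2.imwrite('pics/s3c.png',cv2.resize(a,None,fx=6,fy=6,interpolation=cv2.INTER_CUBIC))
```

```text
mid 13.89 [ 0.5159 -0.0318  0.0964] F [  4.6  -1.9 -14. ] w 0.0251
end 14.47 [ 0.5181 -0.0667  0.0964] F [  3.2  -2.7 -13.8] w 0.0248
0.092 14.78 [ 0.5182 -0.0663  0.0919] F [  1.3  -3.1 -10. ] w 0.0251
0.089 15.03 [ 0.5183 -0.0663  0.089 ] F [-0.5 -1.9 -6.1] w 0.0248
0.086 15.28 [ 0.5183 -0.0663  0.086 ] F [-1.2 -2.1 -4.2] w 0.0251
0.083 15.53 [ 0.5183 -0.0664  0.083 ] F [-2.  -1.9 -0.9] w 0.0247
[(array([ 0.5216, -0.0663,  0.1   ]), 0.4)] [(array([ 0.517 , -0.0667,  0.0623]), 0.76)] [ 0.5182468  -0.06645218  0.102     ]
```

View pics/s3c.png

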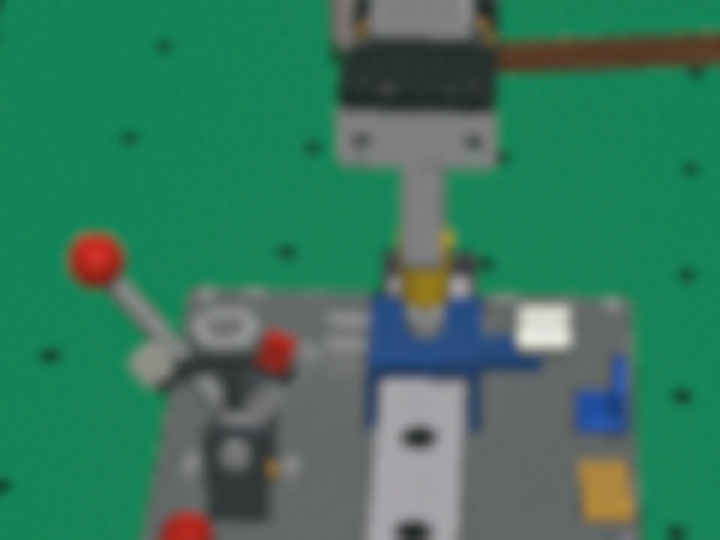

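The carriage has moved, and the force fell smoothly to zero at plunger ≈0.004, so the pin is in the hole. If it were resting on the rail there would be an upward push. Now I'll press it home.

Run:
```python
from h import *
for z in(.081,.079,.078,.077,.076,.075):
    manip.move_straight(W(0,-.07,z),rate=.03); manip.dwell(.1); st(z)
    if manip.state()['force'][2]>15: break
manip.dwell(.5); st('hold')
save('wrist','w4.png'); print(place('wrist','lever_ball'),place('wrist','knob'))
save('side','s4.png'); print(place('side','lever_ball'),place('side','knob'))
a=cv2.imread('pics/s4.png')[170:260,230:350]; cv2.imwrite('pics/s4c.png',cv2.resize(a,None,fx=6,fy=6,interpolation=cv2.INTER_CUBIC))
```

```text
0.081 16.02 [ 0.5184 -0.0664  0.0811] F [-2.2 -0.6  0.9] w 0.0249
0.079 16.38 [ 0.5184 -0.0664  0.0794] F [-5.  -0.1 10.7] w 0.0249
0.078 16.73 [ 0.5187 -0.0664  0.0792] F [-9.9  0.3 25. ] w 0.0252
hold 17.23 [ 0.5187 -0.0664  0.0792] F [-8.6  0.1 25. ] w 0.0249
[(array([ 0.5172, -0.0634,  0.0677]), 0.67)] [(array([ 0.5209, -0.0691,  0.1002]), 0.66)]
[(array([0.6568, 0.0141, 0.1483]), 0.71)] [(array([ 0.5195, -0.0686,  0.0981]), 0.4)]
```

View pics/s4c.png

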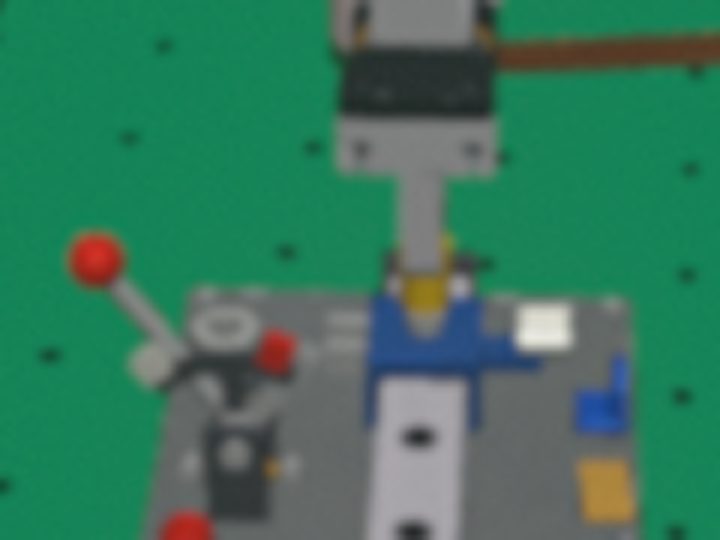

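View pics/w4.png

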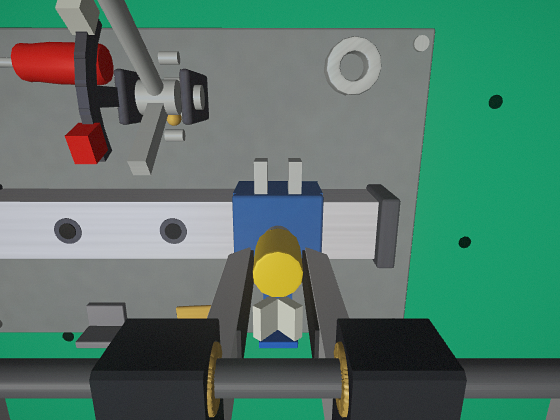

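```bash
python3 -c "
from h import *
st('pre'); print(workorder.job_done()); st('post')"
```

```text
pre 17.52 [ 0.5187 -0.0664  0.0792] F [-9.3  0.4 25.7] w 0.0249
the job is handed in; nothing more can be done
None
the job is handed in; nothing more can be done
```

I threw the lever into the white notch, pulled the knob, slid the carriage to the hole by the blue flag, and handed in at 17.5 s with the gripper still pressing the knob down. No verdict was reported.

- **Lever:** the fingers slipped off the top of the ball while throwing it, but still dragged it over. Afterwards I measured about 0.93–0.96 rad from the wrist and side cameras. That is inside the 0.9–1.1 band but below the nominal 1.0, and I did not nudge it further. This is the least certain check.
- **Pull:** the downward pull on the gripper was about 13 N, which fits a plunger height near 0.016 m. The side picture showed the knob raised with the carriage still at the middle hole.
- **Slide and drop:** the carriage went 70 mm to the −y side. The spring force then fell smoothly to zero on lowering, so the pin is in the hole rather than resting on the rail.
- **Press:** there is a hard stop 3.8 mm below the knob's rest height, and the gripper held it there with about 25 N (limit 120 N at the wrist).
- **Loose items:** I saw nothing displaced in the pictures I viewed. I did not measure each item at the end.

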